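# Serve the last rice ball from the warming plate

## Task

The last rice ball is going out: first turn the warming plate's selector down to its one-dot mark (idle heat, not off) and let go of it. Then take the little pan by its looped ear, lift it straight up about ten centimetres clear of the warming plate, and in the air turn it a quarter turn so that its long handle points squarely left along the counter, free for the waiter to take. Keep the pan level and the ball resting in the middle of it, untouched, leave the shaker, cup and pitcher alone, and finish still holding the pan up like that: do not put it down.

Things in the scene. Friction and masses are not known exactly. Their poses are not given: they have to be found in the camera images.
- selector (a joint): the warming plate's rotary selector, rad; grows as it turns clockwise seen from above. Sprung click positions: 0 = off (printed open circle), 0.54 = one dot (idle), 1.08 = two dots, 1.62 = three dots; end stops just outside. Starts at two or three dots. Clicks home from within about 0.2 rad; turning takes up to 0.1 N m.
- selector_grip (a point): point on the selector's vertical axis at grip height, 25 mm above the warmer's panel. Black upright bar 46 mm long, 13 mm thick, 28 mm tall (top 13 mm above this point) on a round skirt 46 mm across whose top is 15 mm below this point. x axis: along the bar to its end with the white pointer line, turning with the knob; z up.
- warmer: steel warming plate, fixed, 190 (x) x 290 (y) mm, housing top 46 mm above the worktop; origin centre of underside, +x roughly away from the robot. Selector at y = -94 mm (right), round heated plate 124 mm across, top at 54 mm, at y = +52 mm. Pointer's angle from warmer +x, anticlockwise: 0.81 rad minus joint value; so marks lie beyond the knob, open circle leftmost.
- pan: small dark metal serving pan, loose, about 0.25 kg, on the heated plate: round dish 114 mm across, 33 mm high, bottom dished (curvature radius 130 mm), lowest point 8 mm above the underside. Origin: centre of underside. +x: to the long handle (ends 151 mm from the centre); -x: to the looped ear. At the start the long handle points away from the robot within about 0.5 rad.
- pan_ear (a point): middle of the pan's looped ear, 74 mm from the pan's centre opposite the long handle, 26 mm above the underside; axes as the pan's. The ear ends 95 mm from the centre, is 28 mm wide over its two parallel side bars (to be gripped across, along pan y), 13 mm thick in height; 34 mm free below its middle down to the warmer's housing.
- pan_center (a point): point on the pan's axis, 25 mm above its underside, where the ball's centre is when the ball rests in the middle.
- rice_ball: breaded round rice ball, 34 mm diameter, 30 g, lying loose in the dish of the pan, free to roll. Origin: its centre.
- counter (a point): a fixed point on the worktop to the right of the warmer, only a reference for directions: axes as the world's, y pointing left along the counter (the way the long handle must point), x away from the robot.
- salt_shaker: bystander: salt shaker, 44 mm diameter, 90 mm tall; origin centre of its underside
- espresso_cup: bystander: small blue cup with a handle, 64 x 93 x 53 mm; origin centre of its underside
- milk_pitcher: bystander: small steel milk pitcher, 94 x 69 x 85 mm; origin centre of its underside
Things that resemble listed ones, but are neither listed nor needed, are in the scene too. Of the things like the rice_ball, leave any that is black, purple or red; of the rest the smaller one is meant.

How it is judged:
By the outcome, as a careful person would: the job done as asked, in the order asked, and still so for the second after the job is handed in, while the arm keeps its last pose, push and grip.
It also fails if it takes over 64 s, if anything falls off the work surface, if the arm or the gripper's body presses on something with over 40 N, if the wrist force passes 120 N, or if a joint passes its speed limit or range.

## Robot

A 7-joint arm with a two-finger parallel gripper is mounted at the origin on a cart in front of the work surface, level with it; the furniture and walls round the work are solid. World frame = base frame: x ahead of the robot, y to its left, z up, the work surface at z = 0. Lengths are in m, angles in rad, forces in N, time in s.
With the tool pointing down it reaches from about 0.4 to 0.85 m from the base axis. Payload 10.4 kg.
Tool frame: the origin (TCP) lies on the centre line of the jaws, within the pads' length; the fingertips stand 22 mm ahead of it and the grasp point (between the pads) lies 3 mm ahead of it (tip_extent is the z of the fingertips in the tool frame, in m); z points along the fingers, y is the line along which they close (so a half turn about z gives the same grasp; the last joint's range is limited). The gripper opens to 85 mm and grips with 20 to 120 N. Pads are 22 mm wide; open, the fingers measure 114 mm over their backs; the gripper's body (76 mm by 85 mm) begins 54 mm behind the grasp point. The pads swing forward as they close: fully open they stand 13 mm farther back than shut.
Start: joints at [1.124, 0.332, -0.065, 1.46, 0.022, 1.35, -0.088], TCP at [0.257, -0.57, 0.253] pointing down, gripper open.
Joint ranges: [-2.6, 2.6], [-0.5, 2.12], [-1.47, 1.34], [0.16, 2.42], [-1.27, 4.41], [0.06, 2.06], [-2.6, 2.6]. Speed limits (rad/s): [2.22, 2.22, 2.79, 2.79, 3.14, 3.14, 3.14].

## Interface

Orientations are given as a rotation vector (axis times angle).
In Python, from plant import * gives the robot as it stands. The module is installed in compiled form; this text tells all that it offers.
- The arm moves only by the shell command python3 -m crank 'ROWS' [FORCE]. ROWS is JSON, a list of rows, each an object with "translation": the shift along the tool's x, y, z in mm, a list of three; "turn": the turn, a rotation vector about the tool's x, y, z in degrees, a list of three; "gripper": the closure, from 0 (fully open) to 1 (shut). In form: [{"translation": [dx, dy, dz], "turn": [wx, wy, wz], "gripper": gripper}, ...]. A call has 1 to 5 rows; each row is the pose to reach, as a shift and turn from the pose commanded when the call began, along the tool's axes at that moment; what a row does not reach only later rows make up. A row lasts 1/8 s, in which the tool goes at most 62.5 mm and 10.7 degrees, less where a joint would pass 70% of its speed; a pose out of reach is approached as far as the arm can. A call with a gripper value outside its range is refused whole. The fingers move at their own pace and stop on an object; FORCE is the grip in N (left out, the last holds). Time passes only in rows, so rows that repeat a pose let the fingers close. It gives the time, the measured TCP pose, the force, the opening and the grip force at its end, in the units of the state.
- sense(): the state, without advancing time (a new reading comes with each control period).
- capture(name): name is "side" or "top" or "wrist"; returns (picture, depth): 400x640x3 uint8, blue, green, red; 400x640 float32, m along the optical axis (not along the pixel's ray), 0 where there is no reading.
- camera_model(name): a dict with "intrinsics" (3x3 intrinsics, pixels), "world_to_cam" (4x4, takes a point from world to camera coordinates). Camera axes: x right, y up, looking along -z (the intrinsics and any distortion apply to the point x, -y, -z); pixel columns grow to the right and rows downward; lengths in m; the calibration is good to about 2 mm. A picture is of the moment at which its call begins: read the wrist's pose just before it. camera_model takes no time and is no camera call; for the wrist camera it gives the pose at the moment of the call.
- hand_in(): hands the job in; it is judged then, once.
Trained networks look in the newest picture that a camera, given by its name, has taken for a name from the list of things; names that differ only in an ending like _2 or _b are one class to them, and where a whole thing is asked for, a point or a joint stands for the part that bears it (a point fixed in the world has none). Each returns a list of dicts, best first, with "p" (0 to 1); they miss things now and then, are a little off and sometimes report something else, mostly with a low value. They report only what shows in the picture. A call takes as long as a camera call. They do not tell look-alikes from the thing itself.
- masks_of(camera, thing): "mask" (400x640 bool, what is visible of it) and "box" ([left, top, right, bottom] in pixels, round what is visible of it).
The state is a dict: "time_s": time; "joints": joint angles; "joint_vel": joint speeds; "effort": joint torques, N m; "position": TCP position; "eef_rot": TCP orientation; "contact_force": force on the tool from outside, world axes, zero at the start; "torque": the same for the moment, N m; "gripper_width": finger opening in m; "grasp_force": force on a finger pad.
Only numpy, scipy, OpenCV 4.12 (cv2) and the standard library are available. Lean on these libraries where they do the work, as an engineer would, in place of code of your own. Each camera call takes 0.05 s, during which the arm holds its last target. There are 200 camera calls.

## Working session

There is one attempt and no reset: what is moved stays moved. The work goes in short steps, Python scripts to look and compute and a shell command to move; the robot and the scene stay as the last step left them, time stands still between calls to the robot, and variables do not carry over. Pictures are saved under pics/ and viewed, at most 10 in all, crops included, and the job is handed in when it is done.

```bash
mkdir -p pics; cat > h.py <<'E'
from plant import *
import numpy as np, cv2
from scipy.spatial.transform import Rotation as R
def pts(name, depth, mask, M=None):
    M=M or camera_model(name); K=np.array(M["intrinsics"]); T=np.linalg.inv(np.array(M["world_to_cam"]))
    v,u=np.nonzero(mask&(depth>0)); d=depth[v,u]
    P=np.c_[(u-K[0,2])/K[0,0]*d, -(v-K[1,2])/K[1,1]*d, -d]
    return P@T[:3,:3].T+T[:3,3], u, v
def proj(name,p):
    M=camera_model(name);K=np.array(M["intrinsics"]);W=np.array(M["world_to_cam"])
    c=W[:3,:3]@np.array(p)+W[:3,3]; return K[0,0]*c[0]/-c[2]+K[0,2], K[1,1]*-c[1]/-c[2]+K[1,2]
E
python3 - <<'E'
from h import *
s=sense();print(s["time_s"],s["position"],s["eef_rot"],s["gripper_width"])
for n in ["top","side"]:
    im,d=capture(n);cv2.imwrite(f"pics/{n}0.png",im)
    print(n,np.round(camera_model(n)["world_to_cam"],2).tolist(),{k:v for k,v in camera_model(n).items() if k!="world_to_cam"})
    for t in ["selector","selector_grip","warmer","pan","pan_ear","rice_ball"]:
        for r in masks_of(n,t)[:4]:
            P,u,v=pts(n,d,r["mask"]); 
            if len(P): print(t,round(r["p"],2),np.round(r["box"]).tolist(),"med",np.median(P,0).round(3),"lo",np.percentile(P,2,axis=0).round(3),"hi",np.percentile(P,98,axis=0).round(3))
E
```

```text
0.0 [ 0.25688944 -0.56939408  0.25251568] [-3.06996811e+00 -6.60532963e-01  5.48659582e-04] 0.085456430590093
top [[-0.05, -1.0, 0.0, 0.16], [0.98, -0.05, 0.2, -0.48], [-0.2, 0.01, 0.98, -1.14], [0.0, 0.0, 0.0, 1.0]] {'intrinsics': array([[402.6242773 ,   0.        , 312.95275186],
       [  0.        , 402.6242773 , 200.48347648],
       [  0.        ,   0.        ,   1.        ]])}
selector 0.71 [324.0, 181.0, 341.0, 196.0] med [0.525 0.08  0.062] lo [0.508 0.061 0.054] hi [0.547 0.099 0.088]
selector_grip 0.55 [323.0, 179.0, 339.0, 195.0] med [0.525 0.078 0.06 ] lo [0.506 0.058 0.054] hi [0.547 0.098 0.088]
warmer 0.6 [250.0, 150.0, 351.0, 219.0] med [0.515 0.146 0.046] lo [ 0.436  0.032 -0.   ] hi [0.632 0.314 0.085]
pan 0.83 [266.0, 132.0, 301.0, 214.0] med [0.549 0.225 0.07 ] lo [0.481 0.172 0.061] hi [0.678 0.272 0.089]
pan_ear 0.79 [260.0, 130.0, 303.0, 216.0] med [0.55  0.225 0.071] lo [0.452 0.172 0.052] hi [0.684 0.273 0.089]
rice_ball 0.68 [305.0, 235.0, 318.0, 244.0] med [0.378 0.148 0.029] lo [0.364 0.133 0.018] hi [0.394 0.162 0.037]
rice_ball 0.68 [363.0, 217.0, 374.0
[... 1150 characters left out ...]
54 0.237 0.096]
pan 0.91 [230.0, 197.0, 326.0, 236.0] med [0.548 0.221 0.076] lo [0.456 0.153 0.045] hi [0.683 0.275 0.088]
pan_ear 0.76 [230.0, 197.0, 326.0, 235.0] med [0.549 0.222 0.077] lo [0.453 0.169 0.054] hi [0.683 0.275 0.088]
rice_ball 0.62 [282.0, 209.0, 296.0, 222.0] med [0.538 0.229 0.088] lo [0.526 0.215 0.07 ] hi [0.554 0.237 0.097]
rice_ball 0.58 [346.0, 240.0, 360.0, 250.0] med [0.378 0.234 0.027] lo [0.365 0.217 0.013] hi [0.392 0.241 0.034]
rice_ball 0.55 [261.0, 278.0, 280.0, 297.0] med [0.524 0.407 0.035] lo [0.508 0.386 0.015] hi [0.547 0.419 0.044]
rice_ball 0.48 [352.0, 171.0, 364.0, 187.0] med [ 0.407 -0.02   0.029] lo [ 0.389 -0.095 -0.002] hi [ 0.437 -0.007  0.044]
```

```bash
cat >> h.py <<'E'
def down(a):  # tool down, tool y (closing line) at world angle a: 
    y=np.array([np.cos(a),np.sin(a),0]);z=np.array([0,0,-1.]);x=np.cross(y,z)
    return R.from_matrix(np.c_[x,y,z])
def plan(p,Rt):
    s=sense();R0=R.from_rotvec(s["eef_rot"])
    return (1000*R0.inv().apply(np.array(p)-s["position"])).round(1).tolist(),(R0.inv()*Rt).as_rotvec(degrees=True).round(1).tolist()
def yaw():
    y=R.from_rotvec(sense()["eef_rot"]).as_matrix()[:,1]; return np.arctan2(y[1],y[0])
E
python3 - <<'E'
from h import *
import cv2
s=sense();R0=R.from_rotvec(s["eef_rot"]);print(R0.as_matrix().round(2).tolist(),yaw())
C=np.linalg.inv(np.array(camera_model("wrist")["world_to_cam"]))
print("cam in tool",R0.inv().apply(C[:3,3]-s["position"]).round(3),(R0.as_matrix().T@C[:3,:3]).round(2).tolist())
im=cv2.imread("pics/top0.png")[100:270,180:420];cv2.imwrite("pics/a.png",cv2.resize(im,None,fx=3.3,fy=3.3,interpolation=cv2.INTER_CUBIC))
for a in (yaw(),1.0,1.4,1.57): print(a,plan([0.46,0.08,0.3],down(a)))
E
```

```text
[[0.91, 0.41, 0.0], [0.41, -0.91, -0.0], [0.0, 0.0, -1.0]] -1.1469475865114853
cam in tool [ 0.074 -0.    -0.12 ] [[-0.0, 0.96, 0.29], [1.0, 0.0, -0.0], [-0.0, 0.29, -0.96]]
-1.1469475865114853 ([452.2, -508.8, -46.7], [0.0, -0.0, 0.0])
1.0 ([452.2, -508.8, -46.7], [0.0, 0.0, -123.0])
1.4 ([452.2, -508.8, -46.7], [0.0, 0.0, -145.9])
1.57 ([452.2, -508.8, -46.7], [0.0, 0.0, -155.7])
```

View pics/a.png

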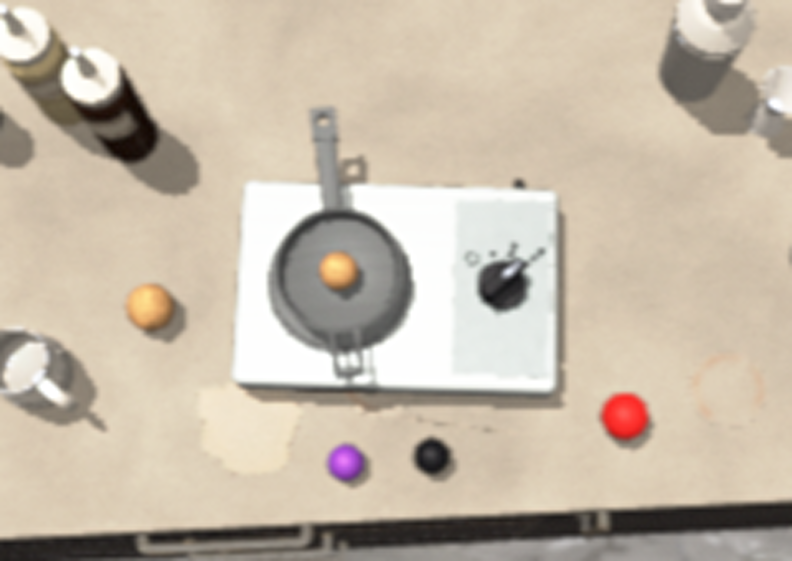

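The picture shows a warmer with the pan and the natural-coloured small ball in it (crop 338,270). The ear is toward the robot (348,355), and the selector at (502,283) points at the third mark.

```bash
python3 -m crank '[{"translation":[43,-40,-8],"turn":[0,0,-10],"gripper":0},{"translation":[86,-80,-16],"turn":[0,0,-20],"gripper":0},{"translation":[129,-120,-24],"turn":[0,0,-30],"gripper":0},{"translation":[172,-160,-32],"turn":[0,0,-40],"gripper":0},{"translation":[215,-200,-40],"turn":[0,0,-50],"gripper":0}]'; python3 -c "
from h import *
print(plan([.525,.08,.27],down(.7)),sense()['joints'])"
```

```text
time_s: 1.32
position: [0.3712, -0.2972, 0.2938]
eef_rot: [2.498, 1.903, -0.0]
contact_force: [0.4, -0.8, 0.3]
gripper_width: 0.0856
grasp_force: 0.0
([404.5, 48.1, 23.6], [0.0, 0.1, -55.5]) [ 9.20242724e-01 -2.10545169e-03 -3.38546310e-01  1.76134382e+00
 -2.53537137e-04  1.38143338e+00  3.13116360e-01]
```

```bash
python3 -m crank '[{"translation":[55,6,3],"turn":[0,0,-8],"gripper":0},{"translation":[110,12,6],"turn":[0,0,-16],"gripper":0},{"translation":[165,18,9],"turn":[0,0,-24],"gripper":0},{"translation":[220,24,12],"turn":[0,0,-32],"gripper":0},{"translation":[275,30,15],"turn":[0,0,-40],"gripper":0}]'; python3 -c "
from h import *
print(plan([.525,.08,.27],down(.7)),sense()['joints'])"
```

```text
time_s: 1.95
position: [0.4746, -0.0408, 0.2786]
eef_rot: [1.698, 2.642, -0.0]
contact_force: [1.1, -0.2, -0.1]
gripper_width: 0.0852
grasp_force: 0.0
([88.9, 96.0, 8.5], [0.0, 0.1, -15.6]) [ 0.62557152  0.02346289 -0.63751883  1.77137656  0.01502827  1.35045461
  0.41302841]
```

```bash
python3 -m crank '[{"translation":[30,32,3],"turn":[0,0,-5],"gripper":0},{"translation":[60,64,6],"turn":[0,0,-10],"gripper":0},{"translation":[89,96,8],"turn":[0,0,-15],"gripper":0},{"translation":[89,96,8],"turn":[0,0,-15],"gripper":0}]'; cat > look.py <<'E'
from h import *
import sys
M=camera_model("wrist");im,d=capture("wrist");cv2.imwrite(f"pics/{sys.argv[1]}.png",im)
s=sense();print(s["position"].round(4),yaw(),np.round(s["joints"],2))
for t in sys.argv[2:]:
  for r in masks_of("wrist",t)[:3]:
    P,u,v=pts("wrist",d,r["mask"],M); print(t,round(r["p"],2),np.round(r["box"]).tolist(),np.median(P,0).round(4),np.percentile(P,1,axis=0).round(4),np.percentile(P,99,axis=0).round(4))
P,u,v=pts("wrist",d,d>0,M);np.savez("last.npz",P=P,u=u,v=v,im=im)
E
python3 look.py w1 selector pan
```

```text
time_s: 2.45
position: [0.5252, 0.0818, 0.2701]
eef_rot: [-1.336, -2.842, -0.003]
contact_force: [-0.2, -0.1, -0.1]
gripper_width: 0.0856
grasp_force: 0.0
[0.525  0.0795 0.2701] 0.6881023210821262 [ 0.45  0.19 -0.76  1.65  0.13  1.36  0.35]
selector 0.82 [294.0, 154.0, 338.0, 206.0] [0.5249 0.0788 0.0575] [0.5053 0.0562 0.0545] [0.5473 0.0986 0.0861]
pan 0.7 [338.0, 1.0, 578.0, 179.0] [0.5531 0.2249 0.0698] [0.4623 0.1681 0.061 ] [0.6866 0.273  0.0875]
```

View pics/w1.png

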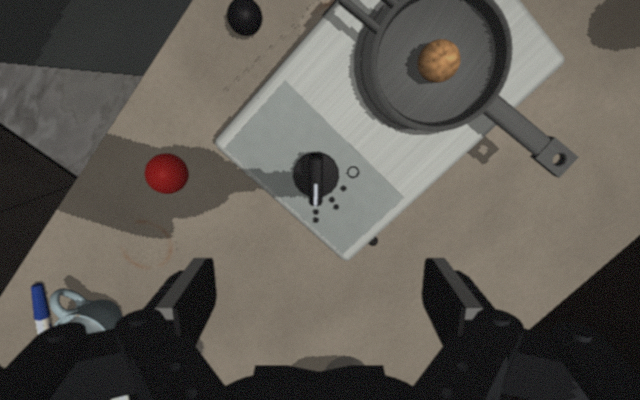

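The selector, at (316,172), points down at its three dots (316,212). The ear is at (362,10) and the ball is in the middle of the pan at (440,60).

```bash
cat > fit.py <<'E'
from h import *
D=np.load("last.npz");P=D["P"];u=D["u"];v=D["v"]
c=np.array([.525,.079]);near=np.hypot(*(P[:,:2]-c).T)<.035
def rect(Q,n):
    r=cv2.minAreaRect((Q[:,:2]*1000).astype(np.float32));w=max(r[1]);a=r[2]+(90 if r[1][1]>r[1][0] else 0);print(n,len(Q),np.round(r[0],1),np.round(r[1],1),"long axis deg",round((a+90)%180-90,1),"z",np.median(Q[:,2]).round(4))
rect(P[near&(P[:,2]>.079)&(P[:,2]<.095)],"bar")
rect(P[near&(P[:,2]>.0525)&(P[:,2]<.06)],"skirt")
w=(abs(P[:,2]-.046)<.003)&(P[:,0]>.4)&(P[:,0]<.66)&(P[:,1]>0)&(P[:,1]<.34);rect(P[w],"warmer")
p=(P[:,2]>.062)&(P[:,0]>.35)&(P[:,0]<.75)&(P[:,1]>.13)&(P[:,1]<.33);Q=P[p]
rim=Q[(Q[:,2]>.082)&(Q[:,2]<.091)];cc=np.median(Q,0)[:2]
for _ in range(8):
    r=np.hypot(*(rim[:,:2]-cc).T);k=(r>.045)&(r<.062);X=rim[k,:2]
    A=np.c_[2*X,np.ones(len(X))];s=np.linalg.lstsq(A,(X**2).sum(1),rcond=None)[0];cc=s[:2]
print("pan c",cc,np.sqrt(s[2]+cc@cc),len(X),rim[k,2].mean())
r=np.hypot(*(Q[:,:2]-cc).T)
h=Q[(r>.075)&(r<.16)&(Q[:,0]>cc[0])];e=Q[(r>.063)&(r<.1)&(Q[:,0]<cc[0])]
for n,X in(("handle",h),("ear",e)):
    if len(X): m=X.mean(0);rect(X,n);print(n,m,"ang",np.degrees(np.arctan2(*(m[:2]-cc)[::-1])),"zmax",np.percentile(X[:,2],98))
E
python3 fit.py; python3 -c "
from h import *
print(plan([.525,.079,.085],down(.7)))"
```

```text
bar 711 [526.3  77. ] [12.9 46.5] long axis deg -50.8 z 0.0842
skirt 1034 [525.4  77.5] [45.1 43.6] long axis deg 41.1 z 0.0567
warmer 32363 [533.4 170.7] [286.1 186.2] long axis deg 85.5 z 0.0458
pan c [0.53981779 0.22034313] 0.054542975772143024 2652 0.08568873014457927
handle 5716 [616.  200.3] [169.2  57.5] long axis deg 35.9 z 0.3144
handle [0.60102285 0.16884202 0.23236414] ang -40.07899373447719 zmax 0.3316247338210634
ear 407 [462.1 212.4] [31.9 22.9] long axis deg 6.1 z 0.0848
ear [0.46442342 0.20469347 0.08378401] ang -168.2735997838616 zmax 0.08715669410554666
([1.4, 1.2, 185.2], [-0.0, 0.0, -0.9])
```

```bash
python3 -m crank '[{"translation":[-3,-1,50],"turn":[0,0,0],"gripper":0},{"translation":[-3,-1,100],"turn":[0,0,0],"gripper":0},{"translation":[-3,-1,140],"turn":[0,0,0],"gripper":0.3},{"translation":[-3,-1,170],"turn":[0,0,0],"gripper":0.4},{"translation":[-3,-1,170],"turn":[0,0,0],"gripper":0.4}]' 30; python3 -c "
from h import *
print(plan([.526,.077,.081],down(.684)))"
```

```text
time_s: 3.22
position: [0.5248, 0.0735, 0.0987]
eef_rot: [-1.347, -2.835, 0.004]
contact_force: [0.8, -0.4, 0.7]
gripper_width: 0.0512
grasp_force: 0.0
([1.9, 3.2, 17.7], [-0.2, -0.1, -0.0])
```

```bash
python3 -m crank '[{"translation":[1,2,10],"turn":[0,0,0],"gripper":0.4},{"translation":[1,2,17],"turn":[0,0,0],"gripper":0.4},{"translation":[1,2,17],"turn":[0,0,0],"gripper":0.4}]' 30; python3 -c "
from h import *
print(plan([.526,.077,.081],down(.684)));capture('top');print(plan([.526,.077,.081],down(.684)))"
```

```text
time_s: 3.6
position: [0.5271, 0.0772, 0.0833]
eef_rot: [1.346, 2.839, -0.0]
contact_force: [0.1, 0.7, -0.4]
gripper_width: 0.0514
grasp_force: 0.0
([0.5, -1.0, 2.3], [-0.0, 0.0, 0.1])
([0.6, -1.1, 2.6], [0.0, 0.0, 0.1])
```

Good. Close and turn 62° anticlockwise (tool z negative).

```bash
python3 -m crank '[{"translation":[0,-1,2],"turn":[0,0,0],"gripper":0.8},{"translation":[0,-1,2],"turn":[0,0,0],"gripper":1},{"translation":[0,-1,2],"turn":[0,0,0],"gripper":1},{"translation":[0,-1,2],"turn":[0,0,0],"gripper":1},{"translation":[0,-1,2],"turn":[0,0,0],"gripper":1}]' 35
```

```text
time_s: 4.28
position: [0.5262, 0.0764, 0.0815]
eef_rot: [-1.346, -2.839, 0.001]
contact_force: [-3.4, -2.4, 6.1]
gripper_width: 0.0122
grasp_force: 37.4
```

```bash
python3 -m crank '[{"translation":[0,0,0],"turn":[0,0,-8],"gripper":1},{"translation":[0,0,0],"turn":[0,0,-16],"gripper":1},{"translation":[0,0,0],"turn":[0,0,-24],"gripper":1},{"translation":[0,0,0],"turn":[0,0,-32],"gripper":1},{"translation":[0,0,0],"turn":[0,0,-40],"gripper":1}]'; python3 -c "
from h import *
print(plan([.526,.077,.081],down(.684+1.08)),sense()['joints'].round(2))"
```

```text
time_s: 4.9
position: [0.5263, 0.0767, 0.0815]
eef_rot: [0.286, 3.128, -0.0]
contact_force: [-2.9, -0.9, 4.3]
gripper_width: 0.0122
grasp_force: 37.2
([0.4, 0.2, 0.5], [-0.0, 0.0, -21.5]) [ 0.48  0.43 -0.84  1.86  0.37  1.02  0.88]
```

```bash
python3 -m crank '[{"translation":[0,0,0],"turn":[0,0,-7],"gripper":1},{"translation":[0,0,0],"turn":[0,0,-14],"gripper":1},{"translation":[0,0,0],"turn":[0,0,-21.5],"gripper":1},{"translation":[0,0,0],"turn":[0,0,-21.5],"gripper":1}]'; python3 -m crank '[{"translation":[0,0,0],"turn":[0,0,0],"gripper":0.4},{"translation":[0,0,0],"turn":[0,0,0],"gripper":0.4},{"translation":[0,0,-50],"turn":[0,0,0],"gripper":0.4},{"translation":[0,0,-100],"turn":[0,0,0],"gripper":0},{"translation":[0,0,-150],"turn":[0,0,0],"gripper":0}]'; python3 -c "
from h import *
print(sense()['position'],yaw(),sense()['joints'].round(2));capture('top')
print(plan([.47,.15,.27],down(-1.57)))"
```

```text
time_s: 5.4
position: [0.5263, 0.0769, 0.0815]
eef_rot: [-0.297, 3.128, 0.001]
contact_force: [-3.9, 0.3, 5.1]
gripper_width: 0.0126
grasp_force: 37.4
time_s: 6.02
position: [0.5262, 0.0767, 0.2329]
eef_rot: [-0.295, 3.127, 0.0]
contact_force: [0.2, 0.2, 0.3]
gripper_width: 0.0841
grasp_force: 0.0
[0.52621853 0.07672778 0.23288029] 1.7588110993085828 [ 0.64  0.28 -1.    1.7   0.24  1.3   1.35]
([43.8, 81.7, -31.2], [-0.7, -0.0, -169.2])
```

```bash
python3 -m crank '[{"translation":[7,29,-8],"turn":[0,0,10],"gripper":0},{"translation":[14,58,-16],"turn":[0,0,20],"gripper":0},{"translation":[21,87,-24],"turn":[0,0,30],"gripper":0},{"translation":[27,116,-32],"turn":[0,0,40],"gripper":0},{"translation":[33,145,-37],"turn":[0,0,50],"gripper":0}]' &&
python3 -m crank '[{"translation":[0,0,0],"turn":[0,0,10],"gripper":0},{"translation":[0,0,0],"turn":[0,0,20],"gripper":0},{"translation":[0,0,0],"turn":[0,0,30],"gripper":0},{"translation":[0,0,0],"turn":[0,0,40],"gripper":0},{"translation":[0,0,0],"turn":[0,0,50],"gripper":0}]' && python3 -m crank '[{"translation":[0,0,0],"turn":[0,0,10],"gripper":0},{"translation":[0,0,0],"turn":[0,0,20],"gripper":0},{"translation":[0,0,0],"turn":[0,0,30],"gripper":0},{"translation":[0,0,0],"turn":[0,0,40],"gripper":0},{"translation":[0,0,0],"turn":[0,0,50],"gripper":0}]'; python3 -c "
from h import *
print(yaw(),sense()['joints'].round(2))
print(plan([.466,.2126,.27],down(-1.466)))"
```

```text
time_s: 6.7
position: [0.4665, 0.2139, 0.2685]
eef_rot: [1.063, 2.955, 0.0]
contact_force: [0.1, -0.1, -0.7]
gripper_width: 0.0854
grasp_force: 0.0
time_s: 7.32
position: [0.4668, 0.213, 0.268]
eef_rot: [2.213, 2.23, 0.0]
contact_force: [1.1, -0.0, -0.8]
gripper_width: 0.0855
grasp_force: 0.0
time_s: 7.95
position: [0.4668, 0.213, 0.268]
eef_rot: [2.948, 1.086, 0.0]
contact_force: [-0.1, -0.3, -0.2]
gripper_width: 0.0853
grasp_force: 0.0
-0.8649641111673668 [ 0.22  0.15 -0.8   1.7   0.11  1.34 -1.46]
([-0.9, -0.2, -2.0], [0.0, -0.0, 34.4])
```

```bash
python3 -m crank '[{"translation":[0,0,0],"turn":[0,0,10],"gripper":0},{"translation":[0,0,0],"turn":[0,0,20],"gripper":0},{"translation":[0,0,0],"turn":[0,0,30],"gripper":0},{"translation":[0,0,0],"turn":[0,0,34.5],"gripper":0},{"translation":[0,0,0],"turn":[0,0,34.5],"gripper":0}]'>/dev/null;python3 look.py w2 selector pan rice_ball; python3 fit.py
```

```text
[0.4668 0.213  0.2681] -1.4592876390015896 [ 0.18  0.14 -0.75  1.7   0.1   1.34 -2.05]
selector 0.85 [443.0, 101.0, 497.0, 155.0] [0.5265 0.0836 0.0703] [0.5048 0.0572 0.054 ] [0.5484 0.0994 0.0862]
pan 0.97 [250.0, 0.0, 390.0, 205.0] [0.5433 0.2218 0.0696] [0.4509 0.1681 0.0623] [0.6042 0.2742 0.0876]
rice_ball 0.94 [354.0, 232.0, 383.0, 262.0] [0.3851 0.1502 0.0286] [0.3679 0.1345 0.0142] [0.3966 0.1637 0.0341]
rice_ball 0.91 [114.0, 63.0, 165.0, 107.0] [0.529  0.3916 0.037 ] [0.5082 0.3769 0.0201] [0.5486 0.4134 0.0439]
rice_ball 0.76 [506.0, 222.0, 549.0, 261.0] [ 0.4121 -0.0199  0.0351] [ 0.3895 -0.0431  0.0138] [ 0.4282 -0.0068  0.0437]
bar 852 [526.4  78.2] [46.1 12.6] long axis deg 11.2 z 0.0842
skirt 869 [528.2  79.1] [41. 45.] long axis deg -54.3 z 0.0567
warmer 39404 [533.7 171.1] [286.3 186.4] long axis deg 85.6 z 0.0458
pan c [0.50240778 0.21998559] 0.05234009592052611 1001 0.08595946825282526
handle 3781 [581.8 223.5] [ 55.8 110. ] long axis deg -87.4 z 0.0799
handle [0.58298126 0.22297225 0.07809364] ang 2.122841383040076 zmax 0.08758254227771597
ear 15345 [468.9 213.7] [ 26.6 149.5] long axis deg -83.9 z 0.314
ear [0.47513784 0.20886223 0.31486897] ang -157.8095371886607 zmax 0.3291526194140948
```

View pics/w2.png

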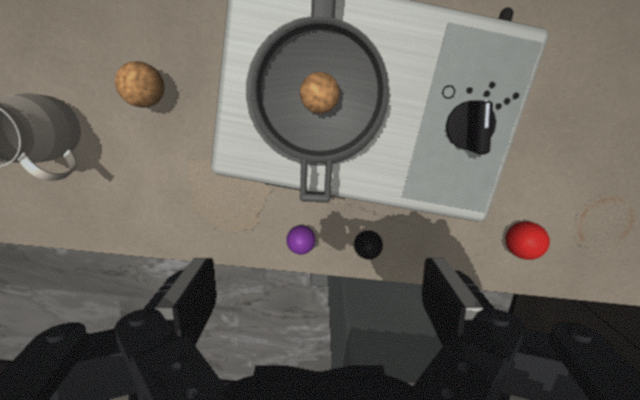

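The pointer is parallel to the line from the skirt (470,127) to the single dot (469,90), and the fit gives a joint value of 0.54. The pan's ear is at (316,180), centred under the camera column.

```bash
cat > fit2.py <<'E'
from h import *
from fit import rect
D=np.load("last.npz");P=D["P"]
P=P[(P[:,2]>.064)&(P[:,2]<.094)&(P[:,1]>.13)&(P[:,1]<.3)&(P[:,0]>.42)&(P[:,0]<.7)]
cc=np.array([.5398,.2203])
r=np.hypot(*(P[:,:2]-cc).T);rect(P[r<.0585],"dish")
e=P[(r>.064)&(P[:,0]<cc[0])];rect(e,"ear");h=P[(r>.075)&(P[:,0]>cc[0])];rect(h,"handle")
b=P[(r<.03)&(P[:,2]>.078)];rect(b,"ball")
E
python3 fit2.py | tail -4;python3 -c "
from h import *
for a in (-1.466,-1.48): print(plan([.466,.2126,.085],down(a)))"
```

```text
dish 14171 [540.  221.1] [113.8 113.3] long axis deg 38.1 z 0.0702
ear 644 [461.4 216.1] [32.3 28.1] long axis deg 3.5 z 0.0853
handle 0 [0. 0.] [0. 0.] long axis deg 0.0 z nan
ball 1077 [539.8 220.7] [32.8 32.7] long axis deg 6.4 z 0.0899
([-0.8, 0.2, 183.2], [0.0, -0.0, 0.4])
([-0.8, 0.2, 183.2], [0.0, -0.0, 1.2])
  return _methods._mean(a, axis=axis, dtype=dtype,
  ret = ret.dtype.type(ret / rcount)
```

```bash
python3 -m crank '[{"translation":[0,-3,50],"turn":[0,0,2.8],"gripper":0},{"translation":[0,-3,100],"turn":[0,0,2.8],"gripper":0.2},{"translation":[0,-3,140],"turn":[0,0,2.8],"gripper":0.3},{"translation":[0,-3,155],"turn":[0,0,2.8],"gripper":0.3},{"translation":[0,-3,155],"turn":[0,0,2.8],"gripper":0.3}]' 30; python3 -c "
from h import *
import time
capture('side');print(plan([.4661,.2165,.083],down(-1.508)))"
```

```text
time_s: 9.4
position: [0.4664, 0.216, 0.1133]
eef_rot: [-3.14, -0.096, 0.001]
contact_force: [0.4, -0.5, 0.8]
gripper_width: 0.0595
grasp_force: 0.0
([-0.9, -0.3, 31.3], [-0.0, -0.1, -0.1])
```

```bash
python3 -m crank '[{"translation":[-1,0,16],"turn":[0,0,0],"gripper":0.3},{"translation":[-1,0,31],"turn":[0,0,0],"gripper":0.3},{"translation":[-1,0,31],"turn":[0,0,0],"gripper":0.45},{"translation":[-1,0,31],"turn":[0,0,0],"gripper":0.5},{"translation":[-1,0,31],"turn":[0,0,0],"gripper":0.55}]' 20; python3 look.py w3 rice_ball pan
```

```text
time_s: 10.07
position: [0.4657, 0.216, 0.0827]
eef_rot: [-3.14, -0.096, -0.001]
contact_force: [-0.2, 0.2, 0.5]
gripper_width: 0.0382
grasp_force: 0.0
[0.4657 0.2159 0.0827] -1.5100869964393946 [ 0.1   0.34 -0.71  1.91  0.27  0.98 -2.24]
rice_ball 0.95 [268.0, 34.0, 371.0, 143.0] [0.5405 0.2212 0.0916] [0.5249 0.2061 0.0816] [0.5552 0.2361 0.096 ]
rice_ball 0.57 [272.0, 334.0, 324.0, 366.0] [0.3881 0.2241 0.0256] [0.3783 0.209  0.0139] [0.394  0.24   0.0322]
pan 0.69 [136.0, 0.0, 502.0, 339.0] [0.5291 0.2193 0.0695] [0.4513 0.1677 0.0626] [0.5697 0.2748 0.0874]
pan 0.18 [590.0, 94.0, 640.0, 196.0] [0.5237 0.0938 0.0564] [0.5053 0.0816 0.0494] [0.5442 0.1005 0.0582]
```

View pics/w3.png

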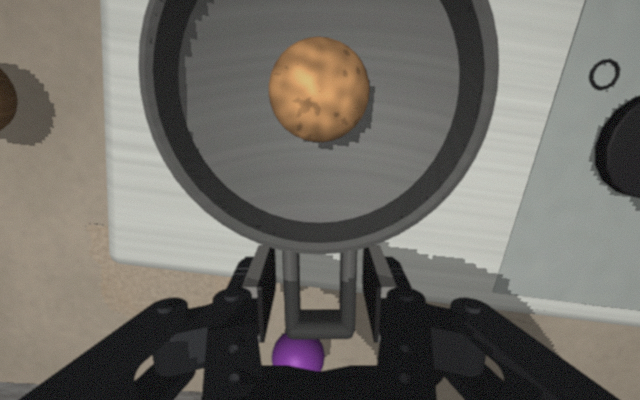

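The ear (285–355, 250–335) sits centred and aligned between the pads, and the ball (319,90) is in the middle of the dish.

```bash
python3 -m crank '[{"translation":[0,0,0],"turn":[0,0,0],"gripper":0.6},{"translation":[0,0,0],"turn":[0,0,0],"gripper":0.65},{"translation":[0,0,0],"turn":[0,0,0],"gripper":0.7},{"translation":[0,0,0],"turn":[0,0,0],"gripper":0.8},{"translation":[0,0,0],"turn":[0,0,0],"gripper":1}]' 30; python3 -m crank '[{"translation":[0,0,0],"turn":[0,0,0],"gripper":1},{"translation":[0,0,0],"turn":[0,0,0],"gripper":1},{"translation":[0,0,-0.5],"turn":[0,0,0],"gripper":1},{"translation":[0,0,-1.5],"turn":[0,0,0],"gripper":1},{"translation":[0,0,-3],"turn":[0,0,0],"gripper":1}]' 100; python3 -m crank '[{"translation":[0,0,-2],"turn":[0,0,0],"gripper":1},{"translation":[0,0,-4],"turn":[0,0,0],"gripper":1},{"translation":[0,0,-6],"turn":[0,0,0],"gripper":1},{"translation":[0,0,-7],"turn":[0,0,0],"gripper":1},{"translation":[0,0,-7],"turn":[0,0,0],"gripper":1}]'; cat > ball.py <<'E'
from h import *
import sys
# ball & pan rim plane (tilt) from the wrist camera, in world axes
M=camera_model("wrist");im,d=capture("wrist");cv2.imwrite(f"pics/{sys.argv[1]}.png",im);s=sense()
P,u,v=pts("wrist",d,d>0,M);R0=R.from_rotvec(s["eef_rot"])
c=s["position"]+R0.apply([.0743,0,0]); off=s["position"][2]-.083
Q=P[abs(P[:,2]-.087-off)<.02];r=np.hypot(*(Q[:,:2]-c[:2]).T)
rim=Q[(r>.0525)&(r<.0565)]
# upper rim only
A=np.c_[rim[:,:2]-c[:2],np.ones(len(rim))];k=np.ones(len(rim),bool)
for _ in range(10):
    w=np.linalg.lstsq(A[k],rim[k,2],rcond=None)[0];res=rim[:,2]-A@w;k=abs(res)<max(.0015,.5*abs(res).max()*.6**_)
n=R0.inv().apply([-w[0],-w[1],1])
print("t",s["time_s"],"pos",s["position"].round(4),"yaw",round(np.degrees(yaw()),1),"rim z",round(w[2],4),"tilt deg (down toward tool x,y)",np.degrees(n[:2]).round(2),k.sum(),"w",s["gripper_width"],"F",s["grasp_force"])
for r_ in masks_of("wrist","rice_ball"):
    B,_,_=pts("wrist",d,r_["mask"],M);m=np.median(B,0)
    if np.hypot(*(m-c)[:2])<.06:
        x=(np.percentile(B,1,axis=0)+np.percentile(B,99,axis=0))/2; print("ball in tool axes mm from pan centre",(1000*R0.inv().apply(x-c)).round(1)); break
E
python3 ball.py b1
```

```text
time_s: 10.85
position: [0.4655, 0.2158, 0.0824]
eef_rot: [3.14, 0.095, 0.0]
contact_force: [-0.5, -1.0, 4.8]
gripper_width: 0.0276
grasp_force: 31.2
time_s: 11.48
position: [0.465, 0.2156, 0.0849]
eef_rot: [3.14, 0.095, -0.002]
contact_force: [-0.3, 0.1, -2.1]
gripper_width: 0.0259
grasp_force: 98.4
time_s: 12.1
position: [0.4655, 0.2158, 0.0924]
eef_rot: [3.14, 0.095, 0.0]
contact_force: [-0.1, 0.5, -2.1]
gripper_width: 0.0261
grasp_force: 98.5
t 12.15 pos [0.4654 0.2158 0.0923] yaw -86.5 rim z 0.0953 tilt deg (down toward tool x,y) [ 0.52 -0.05] 7104 w 0.026027170232732304 F 98.468177318573
ball in tool axes mm from pan centre [ 0.4 -0.9 -5.5]
```

```bash
python3 -m crank '[{"translation":[0,0,-4],"turn":[0,0,0],"gripper":1},{"translation":[0,0,-11],"turn":[0,0,0],"gripper":1},{"translation":[0,0,-20],"turn":[0,0,0],"gripper":1},{"translation":[0,0,-29],"turn":[0,0,0],"gripper":1},{"translation":[0,0,-38],"turn":[0,0,0],"gripper":1}]'; python3 -m crank '[{"translation":[0,0,-10],"turn":[0,0,0],"gripper":1},{"translation":[0,0,-20],"turn":[0,0,0],"gripper":1},{"translation":[0,0,-30],"turn":[0,0,0],"gripper":1},{"translation":[0,0,-40],"turn":[0,0,0],"gripper":1},{"translation":[0,0,-48],"turn":[0,0,0],"gripper":1}]'; python3 -m crank '[{"translation":[0,0,-4],"turn":[0,0,0],"gripper":1},{"translation":[0,0,-5],"turn":[0,0,0],"gripper":1},{"translation":[0,0,-5],"turn":[0,0,0],"gripper":1}]'; python3 ball.py b2; python3 -c "
from h import *
print(sense()['joints'].round(2),sense()['torque'])"
```

```text
time_s: 12.82
position: [0.4655, 0.2158, 0.1311]
eef_rot: [3.14, 0.095, 0.001]
contact_force: [-0.7, -0.6, -3.2]
gripper_width: 0.0263
grasp_force: 98.5
time_s: 13.45
position: [0.4655, 0.2159, 0.179]
eef_rot: [3.14, 0.095, 0.001]
contact_force: [-0.4, -0.2, -3.0]
gripper_width: 0.0261
grasp_force: 98.5
time_s: 13.82
position: [0.4654, 0.2158, 0.1831]
eef_rot: [3.14, 0.095, -0.001]
contact_force: [-0.1, 0.5, -2.8]
gripper_width: 0.026
grasp_force: 98.5
t 13.875 pos [0.4653 0.2158 0.183 ] yaw -86.5 rim z 0.186 tilt deg (down toward tool x,y) [ 0.55 -0.02] 7011 w 0.026407660082419016 F 98.53024005889893
ball in tool axes mm from pan centre [ 0.4 -1.1  3.5]
[ 0.15  0.21 -0.75  1.81  0.16  1.18 -2.15] [ 0.0156247   0.21020516 -0.02109039]
```

```bash
python3 -m crank '[{"translation":[0,1.9,0],"turn":[0,0,-1.5],"gripper":1},{"translation":[0.2,5.8,0],"turn":[0,0,-4.5],"gripper":1},{"translation":[0.8,10.9,0],"turn":[0,0,-8.5],"gripper":1},{"translation":[1.9,16.6,0],"turn":[0,0,-13],"gripper":1},{"translation":[3.4,22.2,0],"turn":[0,0,-17.5],"gripper":1}]'; python3 ball.py b3
```

```text
time_s: 14.55
position: [0.4702, 0.1935, 0.1831]
eef_rot: [3.088, 0.578, -0.0]
contact_force: [0.8, 0.2, -3.3]
gripper_width: 0.0262
grasp_force: 98.5
t 14.6 pos [0.4706 0.1927 0.1831] yaw -68.6 rim z 0.1861 tilt deg (down toward tool x,y) [ 0.6  -0.04] 6477 w 0.026594483394408078 F 98.53669881820679
ball in tool axes mm from pan centre [ 0.5 -1.2 -5.7]
```

```bash
python3 -m crank '[{"translation":[0.2,5.8,0],"turn":[0,0,-4.5],"gripper":1},{"translation":[0.9,11.6,0],"turn":[0,0,-9],"gripper":1},{"translation":[2,17.3,0],"turn":[0,0,-13.5],"gripper":1},{"translation":[3.6,22.9,0],"turn":[0,0,-18],"gripper":1},{"translation":[5.6,28.3,0],"turn":[0,0,-22.5],"gripper":1}]'; python3 -m crank '[{"translation":[0.2,5.8,0],"turn":[0,0,-4.5],"gripper":1},{"translation":[0.9,11.6,0],"turn":[0,0,-9],"gripper":1},{"translation":[2,17.3,0],"turn":[0,0,-13.5],"gripper":1},{"translation":[3.6,22.9,0],"turn":[0,0,-18],"gripper":1},{"translation":[5.6,28.3,0],"turn":[0,0,-22.5],"gripper":1}]'; python3 ball.py b4; python3 -c "
from h import *
print(plan([.540,.147,.183],down(0)),sense()['joints'].round(2))"
```

```text
time_s: 15.28
position: [0.4856, 0.1695, 0.1832]
eef_rot: [2.917, 1.166, -0.0]
contact_force: [0.6, -0.8, -2.7]
gripper_width: 0.0266
grasp_force: 98.6
time_s: 15.9
position: [0.5092, 0.1528, 0.1832]
eef_rot: [2.634, 1.712, -0.0]
contact_force: [-0.1, 1.0, -3.1]
gripper_width: 0.0261
grasp_force: 98.6
t 15.95 pos [0.5098 0.1522 0.1832] yaw -23.8 rim z 0.1862 tilt deg (down toward tool x,y) [0.57 0.  ] 7315 w 0.026250799809648045 F 98.58260035514832
ball in tool axes mm from pan centre [ 0.7 -0.4  3.5]
([7.4, 30.2, 0.2], [0.0, 0.0, -24.1]) [ 0.34  0.28 -0.83  1.76  0.22  1.19 -0.96]
```

```bash
python3 -m crank '[{"translation":[0.2,5.8,0],"turn":[0,0,-4.5],"gripper":1},{"translation":[0.9,11.6,0],"turn":[0,0,-9],"gripper":1},{"translation":[2,17.3,0],"turn":[0,0,-13.5],"gripper":1},{"translation":[3.4,22.2,0],"turn":[0,0,-17.5],"gripper":1},{"translation":[4.7,25.9,0],"turn":[0,0,-20.5],"gripper":1}]'; python3 -m crank '[{"translation":[0,2.6,0],"turn":[0,0,-2],"gripper":1},{"translation":[0.1,3.7,0],"turn":[0,0,-2.9],"gripper":1},{"translation":[0.1,4,0],"turn":[0,0,-3.1],"gripper":1},{"translation":[0.1,4,0],"turn":[0,0,-3.1],"gripper":1},{"translation":[0.1,4,0],"turn":[0,0,-3.1],"gripper":1}]';  python3 ball.py b5; python3 - <<'E'
from h import *
for n in ("top","side"):
    im,d=capture(n);cv2.imwrite(f"pics/{n}1.png",im);r=masks_of(n,"pan")[0];P,u,v=pts(n,d,r["mask"])
    print(n,r["p"],r["box"],np.percentile(P,[1,50,99],axis=0).round(3).tolist())
    h=P[(P[:,1]>.295)&(P[:,2]>.15)]
    if len(h)>20:
        A=np.c_[h[:,1]-.34,np.ones(len(h))];f=np.linalg.lstsq(A,h[:,0],rcond=None)[0];g=np.linalg.lstsq(A,h[:,2],rcond=None)[0];print("handle dir err deg (toward +x)",np.degrees(np.arctan(f[0])),"x at .34",f[1],"slope z",np.degrees(np.arctan(g[0])),len(h))
a=cv2.imread("pics/top1.png")[90:270,180:420];b=cv2.imread("pics/side1.png")[90:270,180:420]
cv2.imwrite("pics/fin.png",cv2.resize(np.vstack([a,b]),None,fx=1.6,fy=1.6))
E
```

```text
time_s: 16.62
position: [0.5346, 0.1467, 0.1833]
eef_rot: [2.29, 2.151, -0.0]
contact_force: [-0.6, -0.7, -1.8]
gripper_width: 0.0263
grasp_force: 98.6
time_s: 17.25
position: [0.5386, 0.1464, 0.1833]
eef_rot: [2.23, 2.213, -0.0]
contact_force: [0.1, -0.2, -2.4]
gripper_width: 0.0262
grasp_force: 98.6
t 17.3 pos [0.5386 0.1464 0.1833] yaw -0.4 rim z 0.1862 tilt deg (down toward tool x,y) [0.63 0.04] 7503 w 0.026625689398629016 F 98.59188079833984
ball in tool axes mm from pan centre [ 0.2  0.4 -5.8]
top 0.74 [224.6, 150.8, 301.9, 194.4] [[0.487, 0.172, 0.052], [0.539, 0.238, 0.17], [0.593, 0.371, 0.19]]
handle dir err deg (toward +x) 0.97744482640505 x at .34 0.5395275193626671 slope z -1.1381433091839714 229
side 0.8 [257.6, 157.7, 311.0, 231.8] [[0.487, 0.132, 0.162], [0.541, 0.225, 0.177], [0.593, 0.371, 0.188]]
handle dir err deg (toward +x) 0.8509023384155631 x at .34 0.5397172947239095 slope z -2.2597464287793416 293
```

View pics/fin.png

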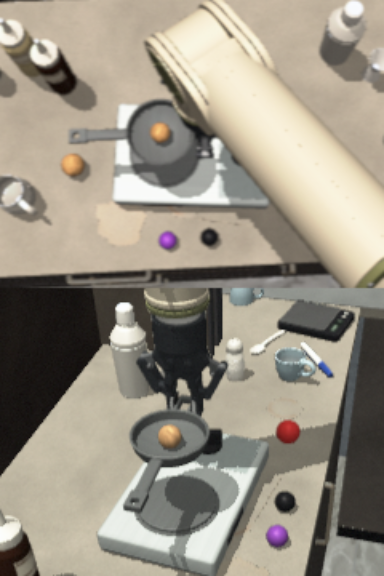

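View pics/b5.png

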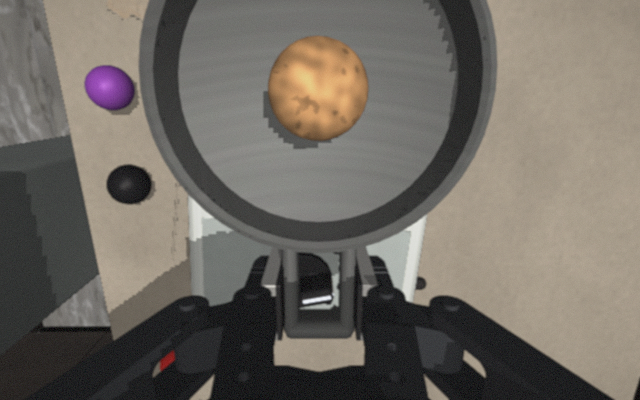

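The views agree: the pan is held level (tilt about 0.6°), the handle points left to within about 1°, the ball is centred, and the selector is untouched. One small trim, then I hand it in.

```bash
python3 -m crank '[{"translation":[0,0.4,0],"turn":[0,0,-0.3],"gripper":1},{"translation":[0,0.8,0],"turn":[0,0,-0.6],"gripper":1},{"translation":[0,0.8,0],"turn":[0,0,-0.6],"gripper":1},{"translation":[0,0.8,0],"turn":[0,0,-0.6],"gripper":1},{"translation":[0,0.8,0],"turn":[0,0,-0.6],"gripper":1}]'; python3 ball.py b6; python3 -c "
from plant import *
print(hand_in())"
```

```text
time_s: 18.18
position: [0.5395, 0.1464, 0.1833]
eef_rot: [2.218, 2.225, -0.0]
contact_force: [0.3, -0.3, -3.5]
gripper_width: 0.0261
grasp_force: 98.6
t 18.225 pos [0.5395 0.1464 0.1833] yaw 0.2 rim z 0.1862 tilt deg (down toward tool x,y) [0.61 0.07] 7515 w 0.026325691932195684 F 98.5822856426239
ball in tool axes mm from pan centre [ 0.2  0.4 -5.7]
the job is handed in; nothing more can be done
None
```

Job handed in at about 18 s: I turned the selector to one dot and let go of it, and the arm still holds the pan by its ear about 10 cm up. The pan is level to about 0.6°, its handle points left to within about 1°, and the ball rests in the middle.

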